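# Swing the bench camera round to the test ball

### The job

Aim the long bench camera at the white test ball for a focus check: push near its lens end so that it swings round about its heavy foot until it looks straight at the ball. The foot stays where it is, the camera stays down on the bench, and neither the ball nor the junction box may be displaced.

Things in the scene. Friction and masses are not known exactly. Their poses are not given: they have to be found in the camera images.
- camera: Loose long bench camera, 255 mm overall, 0.6 to 1 kg, nearly all in its heavy round steel foot (90 mm diameter, 16 mm high, hub to 38 mm). Origin: underside centre of the foot; x points level from foot to lens, z up. A bar 24 mm wide joins the foot to a silver tubular housing. A sideways push of a few N on the housing turns it about the foot, which shifts only some mm; it stays where left.
- housing (a point): Middle of the camera's silver tubular housing, on its axis, 32 mm above the bench and 160 mm from the foot's centre. The housing is 52 mm in diameter and runs 105 to 210 mm from the foot's centre, with a flat sun shield on top (61 mm high); the dark lens is at its outer end. A small glide below it slides on the bench. Axes as the camera's.
- ball_center (a point): Centre of the white test ball, 76 mm diameter, 70 mm above the bench, on a thin post with a round dark base (72 mm diameter, 12 mm high). Loose, 0.5 kg. It stands to the left or to the right of the camera, 280 to 510 mm from its foot, clear of the lens's swing by 30 mm or more.
- junction_box: Bystander: grey square junction box, 119 x 119 mm, 69 mm high, with a stubby black camera on a stem on top (highest point 117 mm). Origin: centre of its underside. Loose, 0.8 kg. It stands on the side opposite the ball.

How it is judged:
At the end, for the whole second after the job is handed in: The camera lies at rest flat on the bench, its line of sight passes within 50 mm sideways of the centre of the ball, which lies ahead of the lens, and the centre of its foot is within 25 mm of where it started (y of ball_center in the frame of camera between -0.05 and 0.05 m and x of ball_center in the frame of camera above 0.2 m and distance of camera from where it was at the start of the episode below 0.025 m and angle between camera's own z axis and vertical below 0.1 rad and linear speed of camera below 0.02 m/s and angular speed of camera below 0.1 rad/s); the robot touches nothing.
It fails at once if the camera is lifted or tipped off the bench (height (world z) of camera above 0.02 m or angle between camera's own z axis and vertical above 0.2 rad).
It fails at once if the test ball is displaced by more than 20 mm (distance of ball_center from where it was at the start of the episode above 0.02 m).
It fails at once if the junction box is displaced by more than 20 mm (distance of junction_box from where it was at the start of the episode above 0.02 m).
It also fails if it takes over 45 s, if anything falls off the work surface, if the arm or the gripper's body presses on something with over 40 N, if the wrist force passes 120 N, or if a joint passes its speed limit or range.

### The arm

A 6-joint arm with a two-finger parallel gripper is mounted at the origin on the work surface. World frame = base frame: x ahead of the robot, y to its left, z up, the work surface at z = 0. Lengths are in m, angles in rad, forces in N, time in s.
With the tool pointing down it reaches from about 0.275 to 0.725 m from the base axis. Payload 5.6 kg.
Tool frame: the origin (TCP) lies at the very end of the fingers, on their centre line; the grasp point (between the pads) lies pinch_z behind it (pinch_z is the distance from the TCP to the grasp point, in m); y points along the fingers, z is the direction in which the jaws open and shut, and the axes are right-handed (so a half turn about y gives the same grasp; the last joint's range is limited). The gripper opens to 85 mm and grips with 20 to 120 N. Pads are 22 mm wide; open, the fingers measure 114 mm over their backs; the gripper's body (76 mm by 85 mm) begins 54 mm behind the grasp point. The pads swing forward as they close: fully open they stand 13 mm farther back than shut.
Start: joints at [1.425, 0.255, 0.108, 0, -1.424, -0.285], TCP at [0.23, 0.5, 0.231] pointing down, gripper open.
Joint ranges: [-2.95, 2.95], [-1.21, 1.97], [-1.09, 1.5], [-2.87, 1.71], [-2.94, -0.07], [-3.05, 3.05]. Speed limits (rad/s): [2.57, 2.57, 3.14, 3.14, 3.14, 3.14].

### API

Orientations are given as a unit quaternion [x, y, z, w].
In Python, from workcell import * gives the robot as it stands.
- The arm moves only by the tool move_arm, never from a script. Its argument "plan" is one flat list of numbers, 6 for each row, row after row: the shift along the tool's x, y, z in m, then the turn, a rotation vector about the tool's x, y, z in degrees. A call has 1 to 20 rows; each row is the pose to reach, as a shift and turn from the pose commanded when the call began, along the tool's axes at that moment; what a row does not reach only later rows make up. A row lasts 1/8 s, in which the tool goes at most 62.5 mm and 10.7 degrees, less where a joint would pass 70% of its speed; a pose out of reach is approached as far as the arm can. A call with a gripper value outside its range is refused whole. "jaw" is the closure, from -1 (fully open) to 1 (shut), set as the call begins (left out, the last holds). The fingers move at their own pace and stop on an object; the grip force is fixed at half the most. Time passes only in rows, so rows that repeat a pose let the fingers close. It gives the time, the measured TCP pose, the force and the opening at its end, in the units of the state.
- get_obs(): the state, without advancing time (a new reading comes with each control period).
- grab_frame(name): name is "side" or "top" or "wrist"; returns (picture, depth): 480x640x3 uint8, red, green, blue; 480x640 float32, m along the optical axis (not along the pixel's ray), 0 where there is no reading.
- camera_info(name): a dict with "mtx" (3x3 intrinsics, pixels), "dist_coeffs" ([k1, k2, p1, p2, k3] as OpenCV has them; the pictures are not rectified), "extrinsics" (4x4, takes a point from camera to world coordinates). Camera axes: x right, y down, z forward; pixel columns grow to the right and rows downward; lengths in m; the calibration is good to about 2 mm. A picture is of the moment at which its call begins: read the wrist's pose just before it. camera_info takes no time and is no camera call; for the wrist camera it gives the pose at the moment of the call.
- finish_job(): hands the job in, once; it reports no verdict.
Trained networks look in the newest picture that a camera, given by its name, has taken for a name from the list of things; names that differ only in an ending like _2 or _b are one class to them, and where a whole thing is asked for, a point or a joint stands for the part that bears it (a point fixed in the world has none). Each returns a list of dicts, best first, with "confidence" (0 to 1); they miss things now and then, are a little off and sometimes report something else, mostly with a low value. They report only what shows in the picture. A call takes as long as a camera call.
- silhouettes(camera, query): "pixels" (480x640 bool, what is visible of it) and "rect" ([centre column, centre row, width, height] in pixels, round what is visible of it).
The state is a dict: "time_s": time; "joint_positions": joint angles; "qvel": joint speeds; "effort": joint torques, N m; "position": TCP position; "tool_rot": TCP orientation; "ft_force": force on the tool from outside, world axes, zero at the start; "moment": the same for the moment, N m; "finger_gap": finger opening in m.
Only numpy, scipy, OpenCV 4.12 (cv2) and the standard library are available. Lean on these libraries where they do the work, as an engineer would, in place of code of your own. Each camera call takes 0.05 s, during which the arm holds its last target.

## Working session

There is one attempt and no reset: what is moved stays moved. The work goes in short steps, Python scripts to look and compute and a tool call to move; the robot and the scene stay as the last step left them, time stands still between calls to the robot, and variables do not carry over. Pictures are saved under pics/ and viewed, and the job is handed in when it is done.

Besides the shell and the picture viewer there is one more tool, called after "Request:" in YAML: its name, and indented under it one key for each argument. move_arm: Moves the arm, as the interface text tells. Its arguments: {"type":"object","properties":{"plan":{"type":"array"},"jaw":{"type":"number"}},"required":["plan"]}

```bash
mkdir -p pics; cat > h.py <<'E'
from workcell import *
import numpy as np, cv2
def snap(n,f):
    p,d=grab_frame(n); cv2.imwrite('pics/'+f,p[:,:,::-1]); return p,d
def cloud(n,d,mask,ci=None):
    ci=ci or camera_info(n); v,u=np.nonzero(mask&(d>0)); z=d[v,u]
    q=cv2.undistortPoints(np.c_[u,v].astype(np.float64)[:,None],np.array(ci['mtx']),np.array(ci['dist_coeffs']))[:,0]
    P=np.c_[q*z[:,None],z]; T=np.array(ci['extrinsics']); return P@T[:3,:3].T+T[:3,3]
E
python3 - <<'E'
from h import *
np.set_printoptions(precision=3,suppress=True)
print(get_obs())
for n in ['top','side']:
    p,d=snap(n,n+'0.png')
    for q in ['camera','housing','ball_center','junction_box']:
        for r in silhouettes(n,q)[:2]:
            c=cloud(n,d,r['pixels'])
            print(n,q,r['confidence'],r['rect'],len(c),np.median(c,0) if len(c) else'',c.min(0) if len(c) else'',c.max(0) if len(c) else '')
E
```

```text
{'time_s': 0.0, 'joint_positions': array([ 1.425,  0.256,  0.107, -0.   , -1.424, -0.285]), 'qvel': array([-0.001, -0.001,  0.   ,  0.001, -0.002,  0.001]), 'effort': array([  0.   , -38.663,  23.794,   5.365,  -0.006,  -0.   ]), 'position': array([0.229, 0.499, 0.23 ]), 'tool_rot': array([-0.151, -0.69 ,  0.691,  0.151]), 'ft_force': array([-0.382,  0.74 ,  0.149]), 'moment': array([ 0.006,  0.004, -0.014]), 'finger_gap': 0.08549718928802116}
top camera 0.64 [306.4, 233.5, 43.5, 106.4] 2080 [0.507 0.011 0.039] [ 0.408 -0.029 -0.005] [0.681 0.066 0.065]
top housing 0.84 [308.6, 234.2, 38.9, 102.9] 2046 [0.508 0.012 0.039] [ 0.41  -0.029 -0.007] [0.661 0.066 0.065]
top ball_center 0.97 [182.8, 203.5, 41.1, 38.2] 888 [0.605 0.326 0.091] [ 0.577  0.298 -0.004] [0.647 0.367 0.111]
top junction_box 0.85 [452.4, 211.3, 57.1, 55.2] 2533 [ 0.585 -0.339  0.067] [ 0.521 -0.421 -0.006] [ 0.67  -0.273  0.119]
side camera 0.98 [315.4, 278.5, 127.5, 73.0] 3690 [0.526 0.001 0.038] [ 0.406 -0.034 -0.003] [0.705 0.086 0.064]
side housing 0.91 [318.8, 278.0, 125.4, 73.4] 3481 [ 0.524 -0.     0.039] [ 0.407 -0.034 -0.   ] [0.66  0.066 0.064]
side ball_center 0.85 [284.4, 177.7, 34.1, 46.7] 1148 [0.605 0.316 0.071] [ 0.575  0.295 -0.001] [0.71  0.506 0.11 ]
side junction_box 0.78 [474.4, 409.4, 113.9, 102.9] 8271 [ 0.575 -0.364  0.07 ] [ 0.52  -0.424 -0.002] [ 0.711 -0.253  0.12 ]
```

View pics/top0.png

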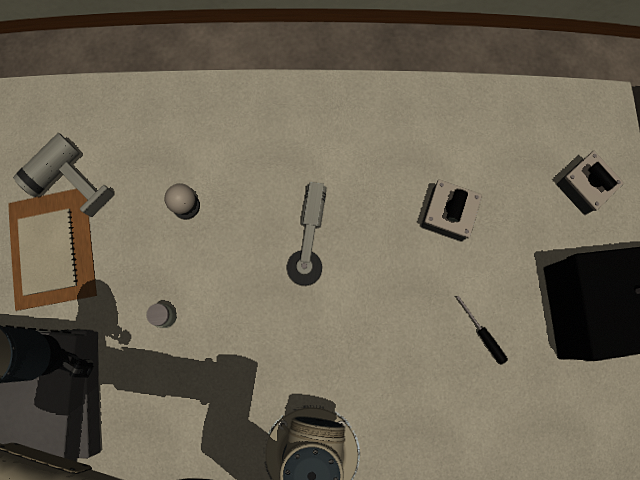

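View pics/side0.png

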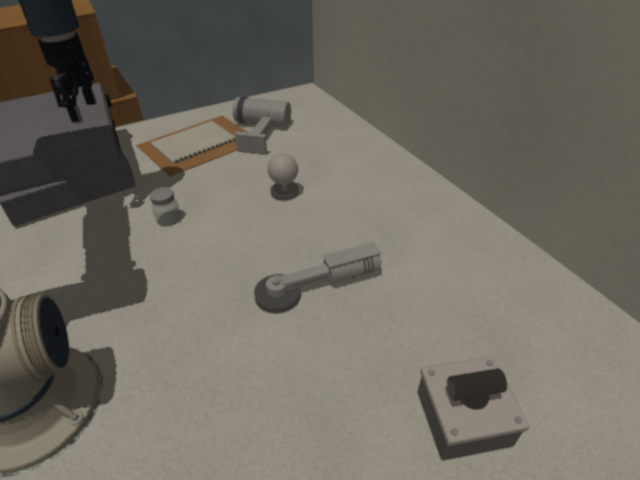

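```bash
cat >> h.py <<'E'
def measure():
    p,d=snap('top','cur_top.png'); r=silhouettes('top','camera')[0]
    c=cloud('top',d,r['pixels'])
    hs=c[(c[:,2]>.05)]           # shield / housing top
    disc=c[(c[:,2]>.010)&(c[:,2]<.022)]
    hub=c[(c[:,2]>.03)&(c[:,2]<.042)]
    return c,hs,disc,hub
E
python3 - <<'E'
from h import *
np.set_printoptions(precision=3,suppress=True)
c,hs,disc,hub=measure()
print(len(c))
for n,a in [('hs',hs),('disc',disc),('hub',hub)]:
    print(n,len(a),a.mean(0),a.min(0),a.max(0))
    (cx,cy),wh,an=cv2.minAreaRect(a[:,:2].astype(np.float32)); print((cx,cy),wh,an)
print(np.histogram(c[:,2],bins=np.arange(-.01,.08,.005)))
p,d=grab_frame('top')
r=silhouettes('top','ball_center')[0];b=cloud('top',d,r['pixels']);b=b[b[:,2]>.06]
A=np.c_[2*b,np.ones(len(b))];x=np.linalg.lstsq(A,(b**2).sum(1),rcond=None)[0];print('ball',x[:3],np.sqrt(x[3]+x[:3]@x[:3]))
cv2.imwrite('pics/crop.png',cv2.resize(p[150:320,140:520,::-1],None,fx=2,fy=2,interpolation=cv2.INTER_CUBIC))
E
```

```text
2002
hs 620 [0.606 0.001 0.059] [ 0.533 -0.023  0.05 ] [0.662 0.026 0.068]
(0.5982815623283386, 0.00276140496134758) (0.03881237655878067, 0.13002051413059235) 82.12938690185547
disc 632 [0.447 0.023 0.014] [ 0.408 -0.02   0.01 ] [0.559 0.066 0.022]
(0.4837403893470764, 0.023960653692483902) (0.15130218863487244, 0.08561971783638) 1.3129931688308716
hub 504 [0.504 0.017 0.038] [ 0.433 -0.029  0.031] [0.658 0.043 0.042]
(0.5452556610107422, 0.010994784533977509) (0.049996212124824524, 0.22661906480789185) 81.31217956542969
(array([  1,   1,   3,  31, 408, 212,  17,   8,  67, 301, 260,  73,  48,
       354, 216,   2,   0]), array([-0.01 , -0.005,  0.   ,  0.005,  0.01 ,  0.015,  0.02 ,  0.025,
        0.03 ,  0.035,  0.04 ,  0.045,  0.05 ,  0.055,  0.06 ,  0.065,
        0.07 ,  0.075]))
ball [0.615 0.336 0.071] 0.03630579213587297
```

View pics/crop.png

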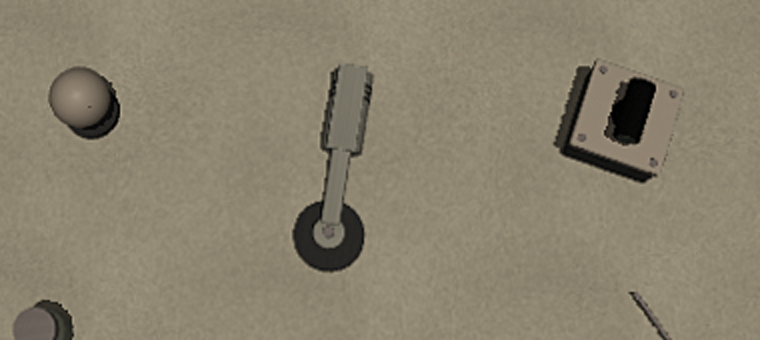

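```bash
cat >> h.py <<'E'
from scipy.spatial.transform import Rotation as R
def rel(target_p,yaw=0,p=None,Rm=None):
    """rows: target world pos and world yaw (deg, ccw) relative to current orientation -> tool shift mm-rounded, rotvec deg"""
    o=get_obs(); p=np.array(o['position']) if p is None else p
    Rm=R.from_quat(o['tool_rot']) if Rm is None else Rm
    s=Rm.inv().apply(np.array(target_p)-p)
    w=Rm.inv().apply([0,0,yaw])
    return np.round(s,3),np.round(w,1)
E
python3 - <<'E'
from h import *
np.set_printoptions(precision=3,suppress=True)
o=get_obs();print(R.from_quat(o['tool_rot']).as_matrix())
c,hs,disc,hub=measure()
d=disc[disc[:,0]<.5]
# circle fit on outer boundary
h=cv2.convexHull(d[:,:2].astype(np.float32))
(cc,r)=cv2.minEnclosingCircle(h);print('foot',cc,r)
hh=hs[:,:2].mean(0)-np.array(cc);print('heading',np.degrees(np.arctan2(hh[1],hh[0])))
m=hs[:,:2]-hs[:,:2].mean(0);u=np.linalg.svd(m,full_matrices=False)[2][0];print(np.degrees(np.arctan2(u[1],u[0])))
b=np.array([.615,.336])-np.array(cc);print('ball',np.linalg.norm(b),np.degrees(np.arctan2(b[1],b[0])))
for yaw in (0,): print(rel([.60,-.08,.2]),rel([.6,-.08,.02]))
E
```

```text
[[-0.909 -0.    -0.418]
 [ 0.418  0.    -0.909]
 [ 0.    -1.    -0.   ]]
foot (0.45267167687416077, 0.023483706638216972) 0.04539275914430618
heading -8.15280572664029
171.7174764148083
ball 0.3521603585093514 62.551572652378475
(array([-0.579,  0.031,  0.372]), array([0., 0., 0.])) (array([-0.579,  0.211,  0.372]), array([0., 0., 0.]))
```

Request:
move_arm:
  plan: [-0.581, 0.03, 0.364, 0, 73.4, 0, -0.581, 0.03, 0.364, 0, 73.4, 0, -0.581, 0.03, 0.364, 0, 73.4, 0, -0.581, 0.03, 0.364, 0, 73.4, 0, -0.581, 0.03, 0.364, 0, 73.4, 0, -0.581, 0.03, 0.364, 0, 73.4, 0, -0.581, 0.03, 0.364, 0, 73.4, 0, -0.581, 0.03, 0.364, 0, 73.4, 0, -0.581, 0.03, 0.364, 0, 73.4, 0, -0.581, 0.03, 0.364, 0, 73.4, 0, -0.581, 0.03, 0.364, 0, 73.4, 0, -0.581, 0.03, 0.364, 0, 73.4, 0, -0.581, 0.03, 0.364, 0, 73.4, 0, -0.581, 0.03, 0.364, 0, 73.4, 0, -0.581, 0.03, 0.364, 0, 73.4, 0, -0.581, 0.03, 0.364, 0, 73.4, 0]
  jaw: 1

```text
time_s: 2.8
position: [0.6054, -0.0729, 0.2017]
tool_rot: [0.534, 0.464, -0.464, -0.534]
ft_force: [1.2, 0.3, 0.3]
finger_gap: 0.0001
```

Request:
move_arm:
  plan: [0, 0.05, 0, 0, 0, 0, 0, 0.1, 0, 0, 0, 0, 0, 0.14, 0, 0, 0, 0, 0, 0.165, 0, 0, 0, 0, 0, 0.178, 0, 0, 0, 0, 0, 0.178, 0, 0, 0, 0, 0, 0.178, 0, 0, 0, 0]

```text
time_s: 3.68
position: [0.6066, -0.0736, 0.0247]
tool_rot: [0.535, 0.464, -0.463, -0.533]
ft_force: [0.5, -0.0, 0.6]
finger_gap: 0.0002
```

```bash
python3 - <<'E'
from h import *
np.set_printoptions(precision=3,suppress=True)
o=get_obs();print(o['position'],o['joint_positions'],o['ft_force']);Rm=R.from_quat(o['tool_rot']);print(Rm.as_matrix())
snap('side','side1.png')
F=np.array([.4527,.0235]);p=o['position']
# sweep rows: tool face dist 11 mm, radius 165
def pose(psi,off): 
    a=np.radians(psi);return np.r_[F+.165*np.array([np.cos(a),np.sin(a)])+off*np.array([np.sin(a),-np.cos(a)]),.022]
for psi in [-8,-8,-4,0,4,8,12,16,20,24,28,32,36,40,44,48,52]:
    print(psi,*rel(pose(psi,.038),psi+8.15))
E
```

```text
[ 0.607 -0.074  0.025] [ 0.135  0.507 -0.064  0.001 -0.998 -0.276] [ 0.492 -0.001  0.606]
[[ 0.14   0.002 -0.99 ]
 [ 0.99  -0.     0.14 ]
 [ 0.    -1.    -0.002]]
-8 [0.037 0.003 0.001] [ 0.  -0.1 -0. ]
-8 [0.037 0.003 0.001] [ 0.  -0.1 -0. ]
-4 [ 0.048  0.003 -0.001] [ 0.  -4.1 -0. ]
0 [ 0.06   0.003 -0.003] [ 0.  -8.1 -0. ]
4 [ 0.072  0.003 -0.003] [  0.  -12.1  -0. ]
8 [ 0.084  0.003 -0.003] [  0.  -16.1  -0. ]
12 [ 0.095  0.003 -0.002] [  0.  -20.1  -0.1]
16 [ 0.107  0.003 -0.   ] [  0.  -24.1  -0.1]
20 [0.119 0.003 0.003] [  0.  -28.1  -0.1]
24 [0.13  0.003 0.006] [  0.  -32.1  -0.1]
28 [0.141 0.003 0.01 ] [  0.  -36.1  -0.1]
32 [0.152 0.003 0.015] [  0.  -40.1  -0.1]
36 [0.162 0.003 0.021] [  0.  -44.1  -0.1]
40 [0.172 0.003 0.027] [  0.  -48.1  -0.1]
44 [0.181 0.003 0.035] [  0.  -52.1  -0.1]
48 [0.19  0.003 0.042] [  0.  -56.1  -0.1]
52 [0.199 0.003 0.051] [  0.  -60.1  -0.2]
```

View pics/side1.png

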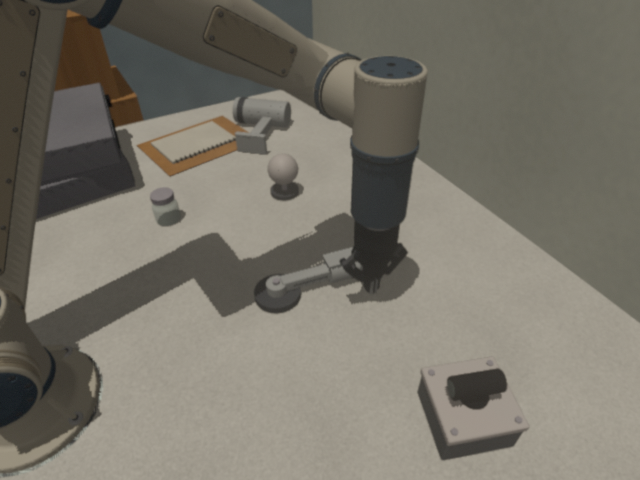

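Request:
move_arm:
  plan: [0.015, 0.003, 0, 0, 0, 0, 0.025, 0.003, 0, 0, 0, 0, 0.032, 0.003, 0, 0, 0, 0, 0.037, 0.003, 0.001, 0, 0, 0, 0.043, 0.003, 0, 0, -2, 0, 0.048, 0.003, -0.001, 0, -4, 0, 0.054, 0.003, -0.002, 0, -6, 0, 0.06, 0.003, -0.003, 0, -8, 0, 0.066, 0.003, -0.003, 0, -10, 0, 0.072, 0.003, -0.003, 0, -12, 0, 0.078, 0.003, -0.003, 0, -14, 0, 0.084, 0.003, -0.003, 0, -16, 0, 0.09, 0.003, -0.003, 0, -18, 0, 0.095, 0.003, -0.002, 0, -20, 0]

```text
time_s: 5.48
position: [0.6211, 0.0206, 0.0203]
tool_rot: [0.445, 0.55, -0.55, -0.445]
ft_force: [0.8, -1.4, -0.2]
finger_gap: 0.0001
```

```bash
cat >> h.py <<'E'
def report(tag):
    np.set_printoptions(precision=3,suppress=True)
    o=get_obs();print(o['time_s'],o['position'],o['joint_positions'],o['ft_force'])
    p,d=snap('side','side_%s.png'%tag);r=silhouettes('side','camera')[0];c=cloud('side',d,r['pixels'])
    print('side cam',r['confidence'],len(c),c.min(0),c.max(0))
    di=c[(c[:,2]>.010)&(c[:,2]<.02)&(np.hypot(c[:,0]-.4527,c[:,1]-.0235)<.075)]
    print('foot side',cv2.minEnclosingCircle(di[:,:2].astype(np.float32)))
    p,d=snap('top','top_%s.png'%tag)
    for r in silhouettes('top','camera')[:1]:
        c=cloud('top',d,r['pixels'])
        di=c[(c[:,2]>.010)&(c[:,2]<.02)&(np.hypot(c[:,0]-.4527,c[:,1]-.0235)<.062)]
        if len(di)>20:print('foot top',r['confidence'],cv2.minEnclosingCircle(di[:,:2].astype(np.float32)))
        hs=c[(c[:,2]>.052)&(c[:,2]<.067)]
        if len(hs)>20:
            f=np.array(cv2.minEnclosingCircle(di[:,:2].astype(np.float32))[0]);v=hs[:,:2].mean(0)-f
            m=hs[:,:2]-hs[:,:2].mean(0);u=np.linalg.svd(m,full_matrices=False)[2][0]
            print('shield',len(hs),np.linalg.norm(v),'heading',np.degrees(np.arctan2(v[1],v[0])),'axis',np.degrees(np.arctan2(u[1],u[0])))
            bb=np.array([.615,.336])-f;print('ball bearing',np.degrees(np.arctan2(bb[1],bb[0])))
E
python3 -c "
from h import *
report('2')
F=np.array([.4527,.0235])
def pose(psi,off): 
    a=np.radians(psi);return np.r_[F+.165*np.array([np.cos(a),np.sin(a)])+off*np.array([np.sin(a),-np.cos(a)]),.022]
for psi in range(14,62,4):
    print(psi,*rel(pose(psi,.038),psi-12))
"
```

```text
5.475 [0.621 0.021 0.02 ] [ 0.284  0.531 -0.035 -0.    -1.004 -0.074] [ 0.772 -1.378 -0.17 ]
side cam 0.77 2611 [ 0.407 -0.023 -0.002] [0.617 0.112 0.076]
foot side ((0.46131858229637146, 0.02266901731491089), 0.0546942837536335)
foot top 0.72 ((0.4530399739742279, 0.024865174666047096), 0.04534957930445671)
shield 491 0.14597891690205234 heading 13.072698526344224 axis -160.70007578191166
ball bearing 62.5009435642157
14 [ 0.006 -0.002 -0.002] [ 0. -2.  0.]
18 [ 0.017 -0.002 -0.004] [ 0. -6.  0.]
22 [ 0.029 -0.002 -0.005] [  0. -10.   0.]
26 [ 0.041 -0.002 -0.005] [  0. -14.   0.]
30 [ 0.053 -0.002 -0.005] [  0. -18.   0.]
34 [ 0.064 -0.002 -0.003] [  0. -22.   0.]
38 [ 0.076 -0.002 -0.001] [  0. -26.   0.]
42 [ 0.087 -0.002  0.002] [  0. -30.   0.]
46 [ 0.098 -0.002  0.006] [  0. -34.   0.]
50 [ 0.109 -0.002  0.01 ] [  0. -38.   0.]
54 [ 0.12  -0.002  0.016] [  0. -42.   0.]
58 [ 0.13  -0.002  0.022] [  0. -46.   0.]
```

View pics/side_2.png

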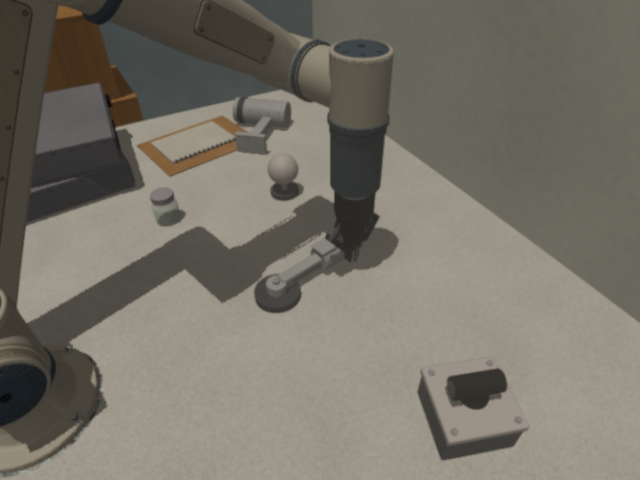

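View pics/top_2.png

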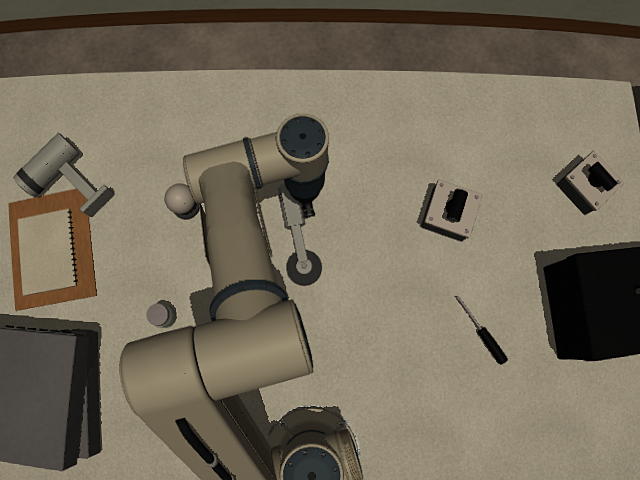

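Request:
move_arm:
  plan: [0.006, -0.002, -0.002, 0, -2, 0, 0.011, -0.002, -0.003, 0, -4, 0, 0.017, -0.002, -0.004, 0, -6, 0, 0.023, -0.002, -0.005, 0, -8, 0, 0.029, -0.002, -0.005, 0, -10, 0, 0.035, -0.002, -0.005, 0, -12, 0, 0.041, -0.002, -0.005, 0, -14, 0, 0.047, -0.002, -0.005, 0, -16, 0, 0.053, -0.002, -0.005, 0, -18, 0, 0.058, -0.002, -0.004, 0, -20, 0, 0.064, -0.002, -0.003, 0, -22, 0, 0.07, -0.002, -0.002, 0, -24, 0, 0.076, -0.002, -0.001, 0, -26, 0, 0.082, -0.002, 0, 0, -28, 0, 0.087, -0.002, 0.002, 0, -30, 0, 0.092, -0.002, 0.004, 0, -32, 0, 0.098, -0.002, 0.006, 0, -34, 0, 0.098, -0.002, 0.006, 0, -34, 0]

```text
time_s: 7.92
position: [0.5941, 0.1153, 0.0221]
tool_rot: [-0.265, -0.655, 0.656, 0.265]
ft_force: [0.1, 0.9, 0.2]
finger_gap: 0.0002
```

```bash
python3 -c "
from h import *
report('3')
F=np.array([.4527,.0235])
def pose(psi,off): 
    a=np.radians(psi);return np.r_[F+.165*np.array([np.cos(a),np.sin(a)])+off*np.array([np.sin(a),-np.cos(a)]),.022]
for psi in range(46,66,2):
    print(psi,*rel(pose(psi,.038),psi-46))
"
```

```text
7.925 [0.594 0.115 0.022] [ 0.449  0.502 -0.079 -0.001 -0.99   0.353] [0.104 0.87  0.235]
side cam 0.9 2612 [ 0.406 -0.02  -0.   ] [0.595 0.184 0.064]
foot side ((0.45048195123672485, 0.024549251422286034), 0.045183468610048294)
foot top 0.79 ((0.4524874687194824, 0.026320159435272217), 0.04534649848937988)
shield 596 0.15313891194108098 heading 46.24182653851341 axis -131.70179535769577
ball bearing 62.31059169678085
46 [ 0.001  0.    -0.001] [0. 0. 0.]
48 [ 0.006  0.    -0.002] [ 0. -2.  0.]
50 [ 0.012  0.    -0.003] [ 0. -4.  0.]
52 [ 0.018  0.    -0.004] [ 0. -6.  0.]
54 [ 0.024  0.    -0.005] [ 0. -8.  0.]
56 [ 0.03   0.    -0.005] [  0. -10.   0.]
58 [ 0.036  0.    -0.005] [  0. -12.   0.]
60 [ 0.042  0.    -0.005] [  0. -14.   0.]
62 [ 0.048  0.    -0.005] [  0. -16.   0.]
64 [ 0.053  0.    -0.004] [  0. -18.   0.]
```

View pics/side_3.png

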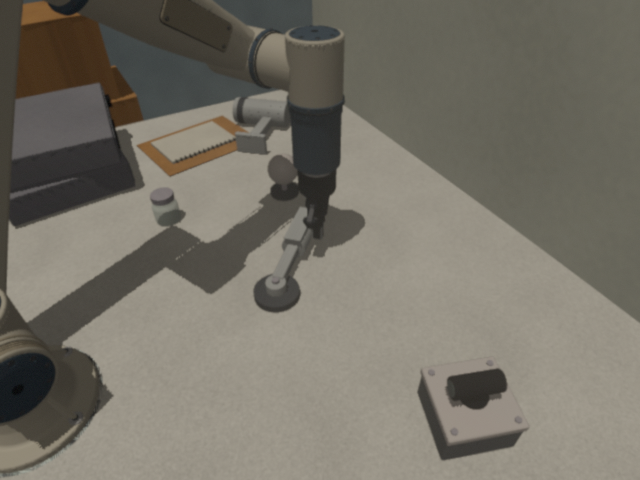

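View pics/top_3.png

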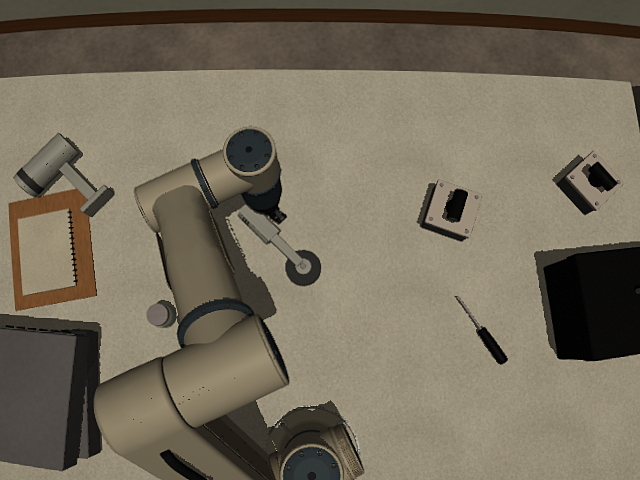

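Request:
move_arm:
  plan: [0.006, 0, -0.002, 0, -2, 0, 0.012, 0, -0.003, 0, -4, 0, 0.018, 0, -0.004, 0, -6, 0, 0.024, 0, -0.005, 0, -8, 0, 0.03, 0, -0.005, 0, -10, 0, 0.036, 0, -0.005, 0, -12, 0, 0.042, 0, -0.005, 0, -14, 0, 0.046, 0, -0.005, 0, -15.3, 0, 0.046, 0, -0.005, 0, -15.3, 0, 0.046, 0, -0.005, 0, -15.3, 0, 0.034, 0, -0.005, 0, -15.3, 0, 0.01, 0, -0.005, 0, -15.3, 0, -0.025, 0, -0.005, 0, -15.3, 0, -0.025, 0, -0.005, 0, -15.3, 0, -0.025, -0.05, -0.005, 0, -15.3, 0, -0.025, -0.1, -0.005, 0, -15.3, 0, -0.025, -0.15, -0.005, 0, -15.3, 0, -0.025, -0.18, -0.005, 0, -15.3, 0]

```text
time_s: 10.38
position: [0.6168, 0.1011, 0.2055]
tool_rot: [0.177, 0.686, -0.684, -0.175]
ft_force: [0.2, -0.5, -0.4]
finger_gap: 0.0001
```

```bash
python3 -c "
from h import *
report('4')
p,d=grab_frame('top')
r=silhouettes('top','ball_center')[0];b=cloud('top',d,r['pixels']);b=b[b[:,2]>.06]
print(r['confidence'],len(b),b.mean(0))
p,d=grab_frame('side')
for q in ['ball_center','junction_box']:
  r=silhouettes('side',q)[0];print(q,r['confidence'],r['rect'],np.median(cloud('side',d,r['pixels']),0))
"
```

```text
10.375 [0.617 0.101 0.205] [ 0.412  0.41   0.265  0.    -1.421  0.656] [ 0.179 -0.519 -0.416]
side cam 0.57 2823 [ 0.406 -0.021 -0.002] [0.597 0.267 0.064]
foot side ((0.44950422644615173, 0.026506904512643814), 0.046115390956401825)
foot top 0.78 ((0.4511529505252838, 0.028379803523421288), 0.04474954307079315)
shield 618 0.15390763581565317 heading 60.61081751601639 axis 60.484271147357056
ball bearing 61.958997078214274Traceback (most recent call last):
  File "<string>", line 5, in <module>
    r=silhouettes('top','ball_center')[0];b=cloud('top',d,r['pixels']);b=b[b[:,2]>.06]
      ~~~~~~~~~~~~~~~~~~~~~~~~~~~~~~~~^^^
IndexError: list index out of range
```

View pics/side_4.png

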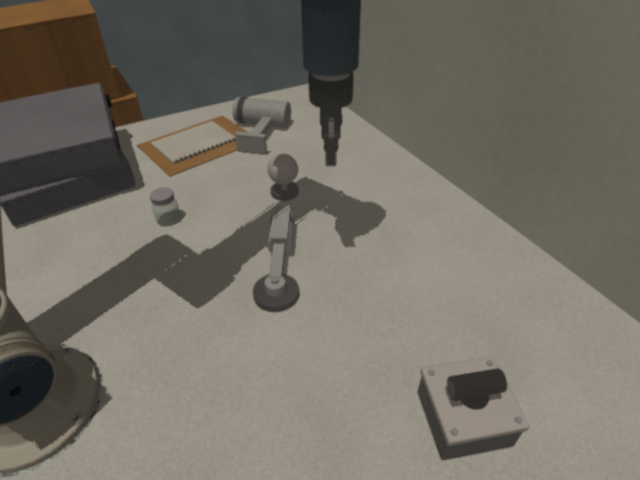

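View pics/top_4.png

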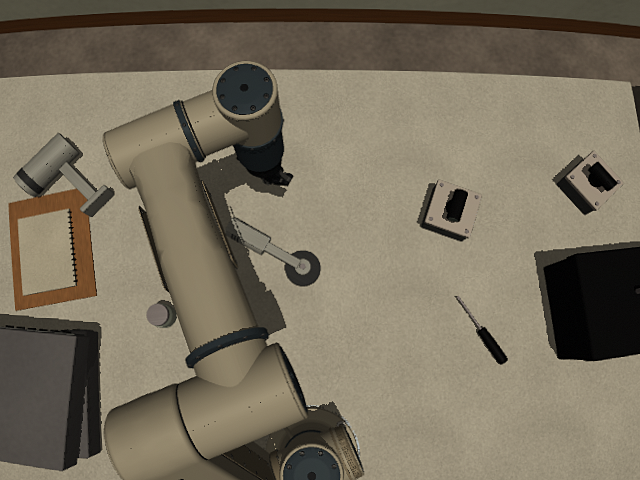

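```bash
python3 -c "
from h import *
p,d=grab_frame('side')
for q in ['ball_center','junction_box']:
  r=silhouettes('side',q)[:1]
  for r in r: print(q,r['confidence'],r['rect'],np.median(cloud('side',d,r['pixels']),0))
o=get_obs();print(o['time_s'],abs(o['qvel']).max())
print(finish_job())
"
```

```text
ball_center 0.79 [282.5, 178.8, 37.2, 48.5] [0.60529324 0.31623282 0.06768398]
junction_box 0.92 [474.6, 411.8, 115.9, 106.7] [ 0.57535441 -0.36440274  0.06954717]
10.825 0.0066358784670462
the job is handed in; nothing more can be done
None
```

I swung the camera round by about 69° with the closed fingers, pushing on the housing about 165 mm from the foot. I then backed the arm off, lifted it clear and handed the job in at about 10.8 s.

- **Aim:** the last top view put the camera heading at about 60.5° and the bearing to the ball at about 62.0°. The line of sight should pass roughly 8 mm from the ball's centre, against the 50 mm allowed.
- **Foot:** it moved about 5 mm from its start, against 25 mm allowed. The camera still appears flat on the bench, though I did not measure its tilt.
- **Ball and junction box:** in the side view both sit within about a millimetre of where they started.
- **Checks that failed or disagreed:**
  - The final top-view detection of the ball failed because the arm hid it, so its position was confirmed only by the side camera.
  - One side-view reading of the foot mid-way, with the fitted circle too large, put the foot about 9 mm off. The top view at that moment and all later readings did not agree with it.
  - The final side and top readings of the foot differ by about 2 mm, which is within the calibration error.

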